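Square a painter's panel to the fence and its flip stop

ROBOT

A 6-joint arm with a two-finger parallel gripper is mounted at the origin on the work surface. World frame = base frame: x ahead of the robot, y to its left, z up, the work surface at z = 0. Lengths are in mm, angles in rad, forces in N, time in s.
With the tool pointing down it reaches from about 300 to 775 mm from the base axis. Payload 14.6 kg.
Tool frame: the origin (TCP) lies between the finger pads; the fingertips stand 11 mm ahead of it and the grasp point (between the pads) lies 8 mm behind it; z points along the fingers, y is the line along which they close (so a half turn about z gives the same grasp; the last joint's range is limited). The gripper opens to 94 mm and grips with 3 to 60 N. Pads are 16 mm wide; open, the fingers measure 119 mm over their backs; the gripper's body (75 mm by 177 mm) begins 78 mm behind the grasp point.
Start: joints at [-1.21, 0.3, 1.521, -0, 1.321, -0.067], TCP at [228.171, -500.427, 216.446] pointing down, gripper open.
Joint ranges: [-3.03, 3.03], [-0.79, 2.21], [0.23, 2.52], [-1.04, 4.18], [0, 3.07], [-2.55, 2.55]. Speed limits (rad/s): [2.22, 2.22, 2.57, 3.14, 3.14, 3.14].

INTERFACE

Orientations are given as [roll, pitch, yaw] about the fixed x, y, z axes, in that order (R = Rz(yaw) Ry(pitch) Rx(roll)).
In Python, from cell import manip gives the robot as it stands. The module is installed in compiled form; this text tells all that it offers.
- The arm moves only by the tool arm_command, never from a script. Its argument "rows" is one flat list of numbers, 5 for each row, row after row: the shift along the world's x, y, z in mm, then the turn about the world's z in degrees, then the finger opening in mm, from 0 to 94. In form: [dx, dy, dz, twist, jaw, dx, dy, dz, twist, jaw, ...]. A call has 1 to 5 rows; each row shifts and turns the commanded pose from where the row before left it; what a row does not reach is not made up. A row lasts 1/8 s, in which the tool goes at most 62.5 mm and 10.7 degrees, less where a joint would pass 70% of its speed; a pose out of reach is approached as far as the arm can. A call is refused whole if a number of a shift passes 62.5 or a number of a turn 10.7, either way. A call with a gripper value outside its range is refused whole. The fingers move at their own pace and stop on an object; "newtons" is the grip in N (left out, the last holds). Time passes only in rows, so rows that do not move let the fingers close. It gives the time, the measured TCP pose, the force and the opening at its end, in the units of the state.
- manip.read_state(): the state, without advancing time (a new reading comes with each control period).
- manip.camera(name): name is "scene" or "top"; returns a dict with "image" (384x512x3 uint8, blue, green, red), "z_map" (384x512 float32, mm along the optical axis (not along the pixel's ray), 0 where there is no reading), "fx", "fy", "cx", "cy" (pixels), "D" ([k1, k2, p1, p2, k3] as OpenCV has them; the pictures are not rectified), "pose" (4x4, takes a point from camera to world coordinates). Camera axes: x right, y down, z forward; pixel columns grow to the right and rows downward; lengths in mm; the calibration is good to about 2 mm. A picture is of the moment at which its call begins.
- manip.sign_off(): hands the job in, once; it reports no verdict.
The state is a dict: "clock": time; "joints": joint angles; "qd": joint speeds; "effort": joint torques, N m; "eef_pos": TCP position; "eef_rot": TCP orientation; "wrist_force": force on the tool from outside, world axes, zero at the start; "moment": the same for the moment, N m; "finger_gap": finger opening in mm.
Only numpy, scipy, OpenCV 4.12 (cv2) and the standard library are available. Lean on these libraries where they do the work, as an engineer would, in place of code of your own. Each camera call takes 0.05 s, during which the arm holds its last target. There are 200 camera calls.

TASK

Ready the small wooden panel for scribing: flip the steel stop flag on the fence fully down first. Then slide the panel, flat on the board, so that its long side is flush along the fence and its end bears on the flag's sprung bumper screw, and press it home there with about 10 newtons for half a second, putting never more than 25 newtons on the stop. Leave the panel resting against the bumper and flush to the fence with the flag down, take the hand away, and leave the jar, bowl and brush alone.

Things in the scene. Friction and masses are not known exactly. Their poses are not given: they have to be found in the camera images.
- jig: Fixed jig: plywood board 190 x 420 mm, dark wooden fence along its far edge. Origin at table height; x points square to the fence, from the open near side to the fence, y along the fence towards the stop. Board spans x -100..90, y -220..200 mm, top at z 18 mm. The fence's face, which the panel must meet, is at x 50 mm; fence 20 mm thick, top at z 54 mm.
- stop: Aluminium stop carriage fixed on top of the fence, 32 x 52 mm, with the hinged flag. Origin on the hinge axis (its y), 66 mm above the table, 10 mm behind the plane of the fence's face; axes parallel to the jig's. Cheeks beside the flag rise 13 mm above the axis; a black clamp knob stands 28 mm out behind, 27 mm below it.
- flag (a joint): Steel flag's angle: 0 = fully down (rigid end stop), grows as it swings up and back over the fence, pi/2 = upright, 2.1 at most. A stiff hinge (0.09 N m) holds it where left. When down, a bar 12 mm wide, 10 mm thick reaches level 75 mm from the hinge axis towards the open side; under it a plate 12 mm thick hangs, 18 to 62 mm out, to 43 mm below the axis.
- flag_end (a point): Point on the flag bar's upper (when up: rear, away from the panel) face, 65 mm from the hinge axis, in the middle of its width; turns with the flag, its z is the normal of that face.
- panel: Loose wooden panel 70 mm (its x) by 130 mm (its y) by 24 mm thick, about 0.2 kg, pale white face with a shallow border, lying on the board with its long side roughly along the fence and 8 to 28 mm short of it. Origin at the middle of its underside, z up.
- panel_mid (a point): Centre of the panel, half-way up its thickness (12 mm above its underside); axes as the panel's.
- jar: Small glass jar with black lid, 44 mm across, 50 mm tall, loose on the table; bystander. Origin under its middle.
- bowl: Dark wooden bowl, 90 mm across, 45 mm tall, loose on the table; bystander. Origin under its middle.
- brush: Paint brush 190 mm long, loose on the table behind the jig; bystander. Origin under its middle.
- bumper_axis (a point): Point in the flag plate's mid-plane on the axis of a brass screw, parallel to the fence (when down: 35 mm from its face). The screw ends in an 8 mm rubber bumper facing the panel (-y). Its setting is unknown, unmeasured and does not shift: the bumper's end is 18 to 28 mm from this point. It gives 3 mm on a very soft spring (under 0.6 N), then is rigid.
Things that resemble listed ones, but are neither listed nor needed, are in the scene too. Of the things like the panel, leave any that is purple; of the rest the smaller one is meant.

How it is judged (in metres and radians):
On the way, in this order (a step that is already met when the one before it is completed fails the run):
1. the flag is flipped fully down (value of joint flag below 0.06 rad), for 0.2 s.
2. the panel is pressed against the lowered stop with at least 5 N (value of joint flag below 0.06 rad and contact force between panel and stop above 5 N), for 0.3 s.
At the end, for the whole second after the job is handed in: Flag down (under 0.06 rad), panel still touching the bumper (over 0.05 N), its long side along the fence within 0.025 rad and its middle within 2.5 mm of flush, flat on the board, at rest (value of joint flag below 0.06 rad and contact force between panel and stop above 0.05 N and angle between the x axis of panel and the x axis of jig, either way round below 0.025 rad and x of panel in the frame of jig above 0.0125 m and z of panel in the frame of jig below 0.021 m and linear speed of panel below 0.01 m/s and angle between panel's own z axis and vertical below 0.05 rad).
It fails at once if more than 25 N put on the stop or its flag (contact force between stop and anything else above 25 N).
It fails at once if the panel lifted off the board (z of panel in the frame of jig above 0.03 m).
It fails at once if a bystander moved more than 15 mm (distance of any of jar, bowl, brush from where it was at the start of the episode above 0.015 m).
It also fails if it takes over 72 s, if anything falls off the work surface, if the arm or the gripper's body presses on something with over 40 N, if the wrist force passes 120 N, or if a joint passes its speed limit or range.

## Working session

There is one attempt and no reset: what is moved stays moved. The work goes in short steps, Python scripts to look and compute and a tool call to move; the robot and the scene stay as the last step left them, time stands still between calls to the robot, and variables do not carry over. Pictures are saved under pics/ and viewed, on a budget of 10 in all, crops included, one or two more only if the job needs it, and the job is handed in when it is done.

Besides the shell and the picture viewer there is one more tool, called after "Request:" as name(argument=value, ...) on one line, values as JSON. arm_command: Moves the arm, as the interface text tells. Its arguments: {"type":"object","properties":{"rows":{"type":"array","items":{"type":"number"}},"newtons":{"type":"number"}},"required":["rows"]}

```bash
mkdir -p pics; cat > h.py <<'E'
import numpy as np,cv2
from cell import manip
def grab(n,tag):
    c=manip.camera(n); cv2.imwrite(f'pics/{tag}.png',c['image']); np.save(f'pics/{tag}_z.npy',c['z_map'])
    np.savez(f'pics/{tag}.npz',**{k:np.array(c[k]) for k in ['image','z_map','fx','fy','cx','cy','D','pose']}); return c
def load(tag): return dict(np.load(f'pics/{tag}.npz'))
def rays(c,uv):
    K=np.array([[c['fx'],0,c['cx']],[0,c['fy'],c['cy']],[0,0,1]],float)
    n=cv2.undistortPoints(np.array(uv,float).reshape(-1,1,2),K,np.array(c['D'],float)).reshape(-1,2)
    return np.c_[n,np.ones(len(n))]
def depthpt(c,uv):
    r=rays(c,uv); z=np.array([c['z_map'][int(round(v)),int(round(u))] for u,v in uv])
    p=r*z[:,None]; T=c['pose']; return p@T[:3,:3].T+T[:3,3]
def plane(c,uv,h):
    T=c['pose']; d=rays(c,uv)@T[:3,:3].T; o=T[:3,3]; return o+d*((h-o[2])/d[:,2])[:,None]
def cloud(c):
    v,u=np.mgrid[0:384,0:512]; uv=np.c_[u.ravel(),v.ravel()]; T=c['pose']
    p=rays(c,uv)*c['z_map'].reshape(-1,1); return (p@T[:3,:3].T+T[:3,3]).reshape(384,512,3)
E
python3 - <<'E'
from h import *
a=grab('top','t0');b=grab('scene','s0')
for c in(a,b): print(np.round(c['pose'],3),c['fx'],c['cx'],c['cy'])
s=manip.read_state();print(s)
E
```

```text
[[-1.800000e-02 -9.910000e-01  1.300000e-01  3.214670e+02]
 [-1.000000e+00  1.800000e-02 -1.000000e-03 -5.036500e+01]
 [-2.000000e-03 -1.300000e-01 -9.910000e-01  1.590357e+03]
 [ 0.000000e+00  0.000000e+00  0.000000e+00  1.000000e+00]] 464.97209513700125 252.69956148537366 194.08900686703842
[[ 8.260000e-01  4.640000e-01 -3.190000e-01  9.775960e+02]
 [ 5.630000e-01 -6.730000e-01  4.790000e-01 -7.025850e+02]
 [ 8.000000e-03 -5.750000e-01 -8.180000e-01  1.195828e+03]
 [ 0.000000e+00  0.000000e+00  0.000000e+00  1.000000e+00]] 445.9626316496912 252.3778092428313 192.26582648410414
{'clock': 0.1, 'joints': array([-1.20957520e+00,  3.00415420e-01,  1.52151431e+00, -1.04659143e-06,
        1.32066861e+00, -6.65965687e-02]), 'qd': array([ 7.96976517e-04, -1.44629686e-03, -1.26975872e-03,  8.94571527e-04,
        3.71734456e-06,  1.81194154e-03]), 'effort': array([ 1.21574834e-03, -5.32643938e+01, -3.53284335e+01,  7.10244407e-02,
        2.35128589e-02, -6.61844911e-05]), 'eef_pos': array([ 228.11015866, -500.22959153,  215.94510395]), 'eef_rot': array([-3.14058914e+00, -6.59138246e-05,  4.27817921e-01]), 'wrist_force': array([-0.10513998, -0.47898188,  0.17980845]), 'moment': array([-0.02345909,  0.05770707,  0.00638152]), 'finger_gap': 94.02336353721344}
```

View pics/t0.png

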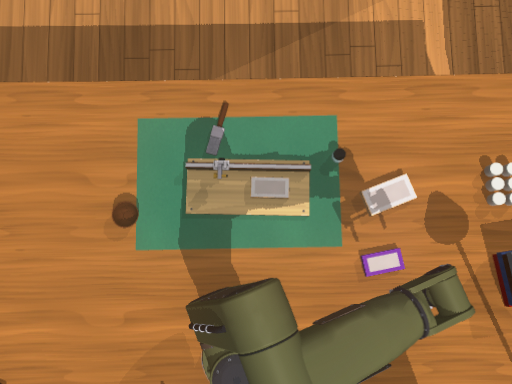

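View pics/s0.png

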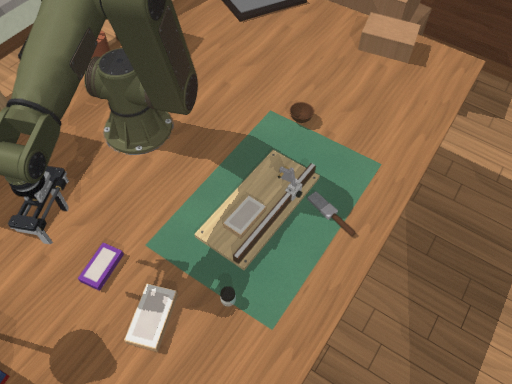

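Both views show the jig nearly aligned with the world. In the top view the board spans u 187–310, v 158–216, with the panel at (270,188), the flag at (222,168), the jar at (339,155), the bowl at (125,213) and the brush at (217,130).

```bash
python3 - <<'E'
from h import *
t=load('t0');s=load('s0')
a=cv2.resize(t['image'][145:225,175:320],None,fx=4,fy=4,interpolation=cv2.INTER_CUBIC)
b=cv2.resize(s['image'][140:270,185:330],None,fx=4,fy=4,interpolation=cv2.INTER_CUBIC)
b=b[:, :]
im=np.zeros((600,800,3),np.uint8)
a=cv2.resize(a,(400,221));b=cv2.resize(b,(400,359))
cv2.imwrite('pics/crop1.png',cv2.resize(cv2.vconcat([cv2.resize(t['image'][145:225,175:320],(580,320)),cv2.resize(s['image'][145:215,245:330],(580,278))[:, :580]]),(580,598)))
P=cloud(t)
# board: by height 
for nm,c in(('t',t),('s',s)):
    P=cloud(c); Z=P[...,2]
    for lo,hi in((12,24),(36,48),(48,60),(60,160)):
        m=(Z>lo)&(Z<hi)&(P[...,0]>350)&(P[...,0]<700)&(P[...,1]>-250)&(P[...,1]<200)
        q=P[m]; n,l,st,ce=cv2.connectedComponentsWithStats(m.astype(np.uint8))
        for i in range(1,n):
            if st[i,4]>8:
                q=P[l==i]; r=cv2.minAreaRect(q[:,:2].astype(np.float32)); print(nm,lo,st[i],np.round(q.mean(0)),'rect',np.round(r[0]),np.round(r[1]),round(r[2],1),'z',np.round(q[:,2].max()))
E
```

```text
t 12 [206 146  13   9  88] [685.  86.  18.] rect [684.  87.] [42. 29.] 88.8 z 24.0
t 12 [187 159  31   4 102] [649. 123.  18.] rect [648. 121.] [103.  12.] 89.1 z 24.0
t 12 [229 160  80   5 243] [ 640. -106.   19.] rect [ 640. -108.] [272.  14.] 87.9 z 24.0
t 12 [ 185  170  124   46 4031] [530. -20.  19.] rect [535. -32.] [418. 152.] 87.9 z 24.0
t 36 [200 169  13   1  13] [614. 105.  40.] rect [614. 106.] [41.  1.] 88.9 z 45.0
t 36 [261 169  24   2  26] [ 606. -121.   42.] rect [ 607. -120.] [77.  4.] 89.0 z 48.0
t 36 [250 177  39  22 694] [ 546. -106.   43.] rect [ 547. -107.] [128.  71.] 87.1 z 48.0
t 48 [227 161  84  10 477] [ 616. -106.   55.] rect [ 614. -106.] [278.  30.] 86.8 z 60.0
t 48 [186 162  29   8 150] [624. 127.  55.] rect [624. 124.] [95. 25.] 88.1 z 60.0
t 60 [212 161  17  18 191] [604.  54.  95.] rect [603.  57.] [54. 68.] 89.0 z 144.0
s 12 [ 194  150  112  112 3433] [530. -46.  17.] rect [540. -33.] [427. 154.] 88.8 z 24.0
s 12 [236 173  84  96 821] [645. -62.  17.] rect [646. -37.] [424.  30.] 86.8 z 24.0
s 12 [308 191  12  13  68] [689.  86.  16.] rect [688.  88.] [24. 43.] 0.0 z 23.0
s 36 [302 177   7   7  11] [641. 110.  42.] rect [640. 110.] [36.  2.] 87.7 z 47.0
s 36 [287 191  16  11  36] [647.  39.  43.] rect [645.  34.] [60. 12.] 70.6 z 48.0
s 36 [223 196  44  40 835] [ 555. -111.   41.] rect [ 554. -109.] [134.  74.] 86.3 z 48.0
s 36 [233 203  54  58 104] [ 631. -137.   42.] rect [ 632. -124.] [249.  19.] 83.9 z 48.0
s 48 [233 163  83  97 771] [626. -57.  53.] rect [628. -36.] [421.  45.] 85.2 z 60.0
s 60 [278 166  24  27 308] [612.  51.  97.] rect [610.  52.] [71. 48.] 1.4 z 139.0
```

View pics/crop1.png

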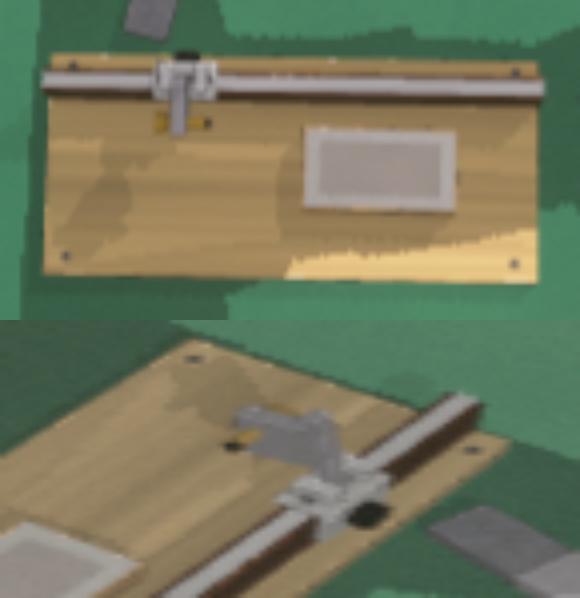

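```bash
python3 - <<'E'
from h import *
for tag in('t0','s0'):
    c=load(tag);P=cloud(c);Z=P[...,2]
    near=(P[...,0]>350)&(P[...,0]<700)&(P[...,1]>-280)&(P[...,1]<200)
    hsv=cv2.cvtColor(c['image'],cv2.COLOR_BGR2HSV)
    # fence rail: bright gray pixels, cast to z=54
    v,u=np.where(near&(Z>48)&(Z<60)&(hsv[...,1]<60)&(hsv[...,2]>110))
    q=plane(c,np.c_[u,v],54)[:,:2]
    vx,vy,x0,y0=cv2.fitLine(q.astype(np.float32),cv2.DIST_HUBER,0,.01,.01).ravel()
    yaw=np.arctan2(vy,vx)-np.pi/2; yaw=(yaw+np.pi/2)%np.pi-np.pi/2
    ax=np.array([np.cos(yaw),np.sin(yaw)]);ay=np.array([-ax[1],ax[0]])
    print(tag,'rail yaw',np.degrees(yaw),'n',len(q),'along',(q@ay).min(),(q@ay).max(),'across',np.percentile(q@ax,[2,50,98]))
    # board mask: non-green, via z 12..24 and hue
    g=(hsv[...,0]>60)&(hsv[...,0]<95)&(hsv[...,1]>80)
    m=(near&(Z>10)&(Z<62)&~g).astype(np.uint8)
    m=cv2.morphologyEx(m,cv2.MORPH_OPEN,np.ones((3,3)))
    n,l,st,_=cv2.connectedComponentsWithStats(m); k=1+st[1:,4].argmax()
    v,u=np.where((l==k)&(Z<26)); b=plane(c,np.c_[u,v],18)[:,:2]
    pa,pb=b@ax,b@ay; print(' board across',np.percentile(pa,[.3,99.7]),'along',np.percentile(pb,[.3,99.7]))
    al=(np.percentile(pb,.3)+np.percentile(pb,99.7))/2+10; ac=np.median(q@ax)-60
    o=ax*ac+ay*al; print(' jig origin',o)
    # panel
    v,u=np.where(near&(Z>34)&(Z<48)&(hsv[...,1]<70)&(hsv[...,2]>100)&((P[...,:2]@ax)<ac+48)&((P[...,:2]@ay)<al))
    p=plane(c,np.c_[u,v],42)[:,:2].astype(np.float32)
    r=cv2.minAreaRect(p); print(' panel',r,'jig',(np.array(r[0])-o)@ax,(np.array(r[0])-o)@ay)
    f=near&(Z>68)&((P[...,:2]@ay-al)>0)&((P[...,:2]@ay-al)<160)
    q=P[f]; J=np.c_[(q[:,:2]-o)@ax,(q[:,:2]-o)@ay,q[:,2]]
    print(' flag pts'); 
    for z in range(66,150,10):
        w=J[(J[:,2]>=z)&(J[:,2]<z+10)]
        if len(w): print(z,len(w),'x',np.round([w[:,0].min(),np.median(w[:,0]),w[:,0].max()]),'y',np.round([w[:,1].min(),np.median(w[:,1]),w[:,1].max()]))
    for nm,zz in(('x',0),):pass
    for col,uv in(('jar',(339,155)),('bowl',(125,213))):
        if tag=='t0': print(col,depthpt(c,[uv]))
E
```

```text
t0 rail yaw -2.4172175 n 521 along -219.1495481740279 197.3407916346469 across [530.18081965 620.32777324 630.18700686]
 board across [460.0331335  649.45131181] along [-217.57819183  197.92038498]
 jig origin [559.83642198 -23.46137972]
 panel ((548.4384155273438, -108.07077026367188), (124.79264831542969, 67.82177734375), 88.42164611816406) jig -7.819388179813307 -85.01482805272023
 flag pts
66 12 x [47. 54. 68.] y [59. 70. 95.]
76 37 x [49. 59. 70.] y [61. 74. 98.]
96 14 x [ 8. 15. 25.] y [58. 89. 97.]
106 25 x [ 7. 16. 40.] y [58. 74. 97.]
116 36 x [ 6. 22. 45.] y [73. 80. 96.]
126 6 x [24. 32. 50.] y [74. 77. 83.]
136 15 x [37. 41. 47.] y [76. 82. 86.]
jar [[ 651.35962752 -344.1759188    52.49831188]]
bowl [[472.30820216 384.22065496  10.15741584]]
s0 rail yaw -2.275416 n 480 along -221.34227117959438 198.31384658118407 across [615.68440297 626.56279716 641.55457225]
 board across [468.13646791 659.05456155] along [-224.06003257  196.02584988]
 jig origin [565.95659975 -26.50820287]
 panel ((553.7781982421875, -107.64433288574219), (127.38006591796875, 67.94048309326172), 87.34716796875) jig -8.947446512467236 -81.55567806332581
 flag pts
66 33 x [22. 62. 72.] y [ 60.  78. 105.]
76 61 x [14. 56. 71.] y [ 62.  78. 102.]
86 20 x [18. 45. 61.] y [60. 78. 88.]
96 45 x [10. 30. 60.] y [ 60.  77. 104.]
106 57 x [ 5. 20. 55.] y [ 55.  78. 103.]
116 37 x [ 7. 32. 55.] y [74. 80. 91.]
126 15 x [38. 48. 52.] y [76. 81. 88.]
136 10 x [39. 45. 49.] y [76. 83. 91.]
```

Request:
arm_command(rows=[34,46,0,-9,0,34,46,0,-9,0,34,46,0,-8.9,0,34,46,0,0,0,34,46,0,0,0])

```text
clock: 0.72
eef_pos: [398.9, -268.8, 216.3]
eef_rot: [-3.141, 0.0, -0.042]
wrist_force: [0.6, -0.5, -0.4]
finger_gap: 47.2
```

Request:
arm_command(rows=[34,46,0,0,0,34,46,0,0,0,34,46,0,0,0,34,46,0,0,0,34,46,0,0,0])

```text
clock: 1.35
eef_pos: [569.0, -38.7, 216.2]
eef_rot: [3.142, 0.0, -0.042]
wrist_force: [0.5, -1.5, 0.7]
finger_gap: 0.5
```

Request:
arm_command(rows=[34,46,0,0,0,34,46,0,0,0,0,0,0,0,0,0,0,0,0,0])

```text
clock: 1.85
eef_pos: [635.8, 51.3, 215.9]
eef_rot: [3.141, 0.001, -0.042]
wrist_force: [-0.6, -0.5, -0.2]
finger_gap: 0.4
```

Request:
arm_command(rows=[10,1,0,0,0,4,0,-25,0,0,0,0,-25,0,0,0,0,-24,0,0,0,0,0,0,0])

```text
clock: 2.48
eef_pos: [649.6, 51.7, 141.1]
eef_rot: [3.141, 0.003, -0.043]
wrist_force: [0.1, 0.1, 0.8]
finger_gap: 0.4
```

```bash
python3 - <<'E'
from h import *
t=grab('top','t1');s=grab('scene','s1')
cv2.imwrite('pics/crop2.png',cv2.hconcat([cv2.resize(t['image'][120:210,170:270],(400,360)),cv2.resize(s['image'][110:220,230:340],(400,360))]))
E
```

```text
(no output)
```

View pics/crop2.png

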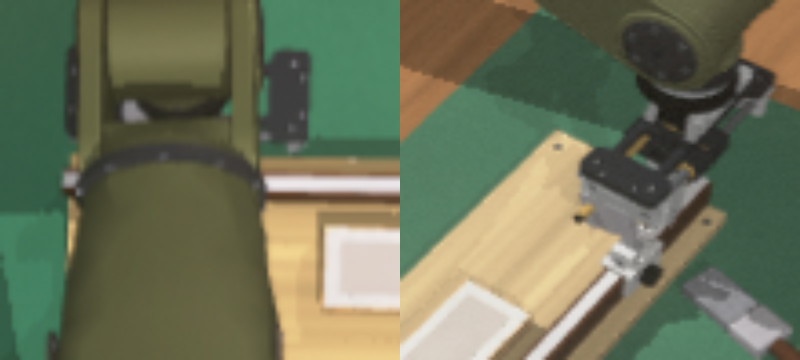

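Request:
arm_command(rows=[-8,0,0,0,0,-8,0,0,0,0,-8,0,-2,0,0,-7,0,-2,0,0,-7,0,-2,0,0])

```text
clock: 3.2
eef_pos: [611.7, 52.6, 136.5]
eef_rot: [-3.141, -0.0, -0.042]
wrist_force: [0.8, 1.2, 0.3]
finger_gap: 0.4
```

Request:
arm_command(rows=[-6,0,-3,0,0,-7,0,-5,0,0,-7,0,-6,0,0,-6,0,-7,0,0,-5,0,-7,0,0])

```text
clock: 3.82
eef_pos: [580.7, 52.6, 107.9]
eef_rot: [-3.142, 0.0, -0.042]
wrist_force: [1.5, 0.2, -0.2]
finger_gap: 0.2
```

Request:
arm_command(rows=[-3,0,-6,0,0,-2,0,-6,0,0,-2,0,-4,0,0,-1,0,-3,0,0,0,0,-1,0,0])

```text
clock: 4.45
eef_pos: [573.1, 52.6, 88.3]
eef_rot: [3.142, 0.0, -0.042]
wrist_force: [0.4, -0.1, 0.9]
finger_gap: 0.3
```

Request:
arm_command(rows=[0,0,-1,0,0,0,0,-1,0,0])

```text
clock: 4.7
eef_pos: [573.2, 52.6, 86.5]
eef_rot: [-3.142, -0.0, -0.042]
wrist_force: [-0.4, 0.1, 1.2]
finger_gap: 0.2
```

Request:
arm_command(rows=[0,0,-1,0,0,0,0,-1,0,0])

```text
clock: 4.95
eef_pos: [573.2, 52.6, 84.4]
eef_rot: [-3.142, -0.0, -0.042]
wrist_force: [-0.7, -0.0, 0.4]
finger_gap: 0.2
```

Request:
arm_command(rows=[0,0,-0.5,0,0,0,0,-0.5,0,0])

```text
clock: 5.2
eef_pos: [573.2, 52.6, 83.4]
eef_rot: [3.142, -0.0, -0.042]
wrist_force: [-0.1, -0.1, 0.6]
finger_gap: 0.6
```

Request:
arm_command(rows=[0,0,-0.5,0,0])

```text
clock: 5.32
eef_pos: [573.2, 52.6, 82.9]
eef_rot: [-3.142, -0.0, -0.042]
wrist_force: [-0.9, -0.5, -0.0]
finger_gap: 0.4
```

Request:
arm_command(rows=[0,0,-0.5,0,0,0,0,0,0,0])

```text
clock: 5.58
eef_pos: [573.2, 52.6, 82.4]
eef_rot: [3.142, -0.0, -0.042]
wrist_force: [0.3, 0.4, -0.5]
finger_gap: 0.3
```

Request:
arm_command(rows=[0,0,-0.5,0,0,0,0,0,0,0])

```text
clock: 5.82
eef_pos: [573.2, 52.6, 82.2]
eef_rot: [3.142, -0.0, -0.042]
wrist_force: [-1.6, 0.0, 4.1]
finger_gap: 0.7
```

Request:
arm_command(rows=[0,0,-0.4,0,0,0,0,0,0,0])

```text
clock: 6.08
eef_pos: [573.3, 52.6, 82.1]
eef_rot: [3.142, -0.0, -0.042]
wrist_force: [-3.2, -0.2, 9.6]
finger_gap: 0.4
```

Request:
arm_command(rows=[0,0,10,0,0,0,0,50,0,0,-28,-50,0,0,60,-28,-50,0,0,60,-28,-57,0,0,60])

```text
clock: 6.7
eef_pos: [488.7, -104.7, 142.1]
eef_rot: [3.141, -0.001, -0.041]
wrist_force: [0.4, -0.8, 0.7]
finger_gap: 26.7
```

```bash
python3 - <<'E'
from h import *
t=grab('top','t2');s=grab('scene','s2')
cv2.imwrite('pics/crop3.png',cv2.hconcat([cv2.resize(t['image'][145:225,175:320],(400,221*359//221)),cv2.resize(s['image'][140:270,185:330],(400,359))]))
print(manip.read_state()['wrist_force'])
E
```

```text
[ 0.0266137  -0.17282273  0.00955648]
```

View pics/crop3.png

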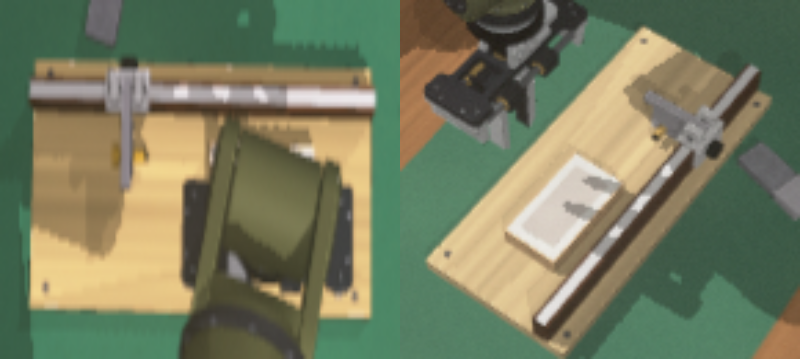

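Request:
arm_command(rows=[0,0,-40,0,60,0,0,-40,0,60,0,0,-20,0,60,0,0,-7,0,60,0,0,0,0,60])

```text
clock: 7.42
eef_pos: [490.0, -103.3, 34.9]
eef_rot: [3.142, -0.0, -0.041]
wrist_force: [-1.1, -0.2, 1.0]
finger_gap: 59.8
```

Request:
arm_command(rows=[8,0,0,0,60,8,0,0,0,60,4,0,0,0,60,4,0,0,0,60,4,0,0,0,60])

```text
clock: 8.05
eef_pos: [517.7, -103.5, 34.6]
eef_rot: [-3.142, 0.0, -0.042]
wrist_force: [-4.3, -0.7, 3.7]
finger_gap: 60.2
```

Request:
arm_command(rows=[3,0,0,0,60,2,0,0,0,60])

```text
clock: 8.3
eef_pos: [522.7, -103.5, 34.5]
eef_rot: [-3.142, 0.0, -0.042]
wrist_force: [-3.0, -0.4, 3.5]
finger_gap: 60.2
```

Request:
arm_command(rows=[0,0,0,0,60,0,0,3,0,60,0,0,0,0,60])

```text
clock: 8.68
eef_pos: [522.8, -103.6, 37.9]
eef_rot: [3.141, -0.001, -0.042]
wrist_force: [-0.7, 0.4, -0.0]
finger_gap: 60.1
```

```bash
python3 - <<'E'
from h import *
s=grab('scene','s3')
cv2.imwrite('pics/crop4.png',cv2.resize(s['image'][150:260,180:330],(750,550),interpolation=cv2.INTER_CUBIC))
print(manip.read_state()['wrist_force'])
E
```

```text
[-0.23972809 -0.06643532 -1.25625763]
```

View pics/crop4.png

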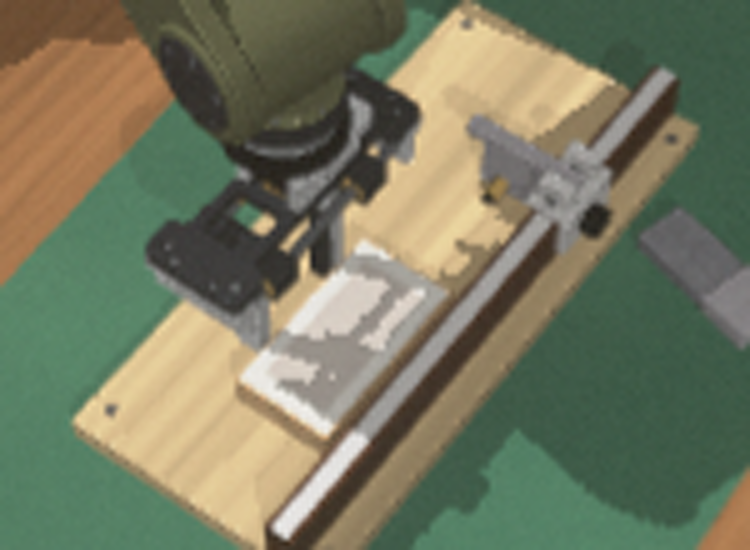

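Request:
arm_command(rows=[2,0,0,0,60,2,0,0,0,60,1,0,0,0,60])

```text
clock: 9.1
eef_pos: [527.7, -103.5, 37.5]
eef_rot: [-3.142, 0.0, -0.042]
wrist_force: [-3.9, 0.3, 2.2]
finger_gap: 60.2
```

Request:
arm_command(rows=[1,0,0,0,60,1,0,0,0,60])

```text
clock: 9.35
eef_pos: [529.6, -103.5, 37.5]
eef_rot: [-3.142, 0.0, -0.042]
wrist_force: [-3.1, 0.7, 2.5]
finger_gap: 59.8
```

Request:
arm_command(rows=[1,0,0,0,60,1,0,0,0,60])

```text
clock: 9.6
eef_pos: [531.1, -103.5, 37.5]
eef_rot: [-3.142, 0.002, -0.042]
wrist_force: [-11.7, -0.2, 10.4]
finger_gap: 59.7
```

Request:
arm_command(rows=[-10,0,0,0,60,-10,0,50,0,60,20,-51,0,0,0,39,-50,0,0,0,0,0,0,0,0])

```text
clock: 10.22
eef_pos: [570.9, -206.5, 86.9]
eef_rot: [3.141, -0.001, -0.044]
wrist_force: [-1.5, 0.7, -1.1]
finger_gap: 33.6
```

```bash
python3 - <<'E'
from h import *
print(manip.read_state()['eef_pos'])
yaw=np.radians(-2.35);ax=np.array([np.cos(yaw),np.sin(yaw)]);ay=np.array([-ax[1],ax[0]])
s=grab('scene','s4')
P=cloud(s);Z=P[...,2];hsv=cv2.cvtColor(s['image'],cv2.COLOR_BGR2HSV)
m=(Z>34)&(Z<48)&(hsv[...,1]<70)&(hsv[...,2]>80)&(P[...,0]>480)&(P[...,0]<606)&(P[...,1]>-260)&(P[...,1]<40)
v,u=np.where(m);q=plane(s,np.c_[u,v],42)[:,:2]
# correct scene cam x bias using rail: print rail too
print(cv2.minAreaRect(q.astype(np.float32)),len(q))
cv2.imwrite('pics/crop5.png',cv2.resize(s['image'][150:260,180:330],(750,550),interpolation=cv2.INTER_CUBIC))
E
```

```text
[ 570.90815299 -206.49739546   86.85086072]
((578.5784301757812, -107.29972076416016), (127.62701416015625, 59.42417907714844), 88.51919555664062) 571
```

View pics/crop5.png

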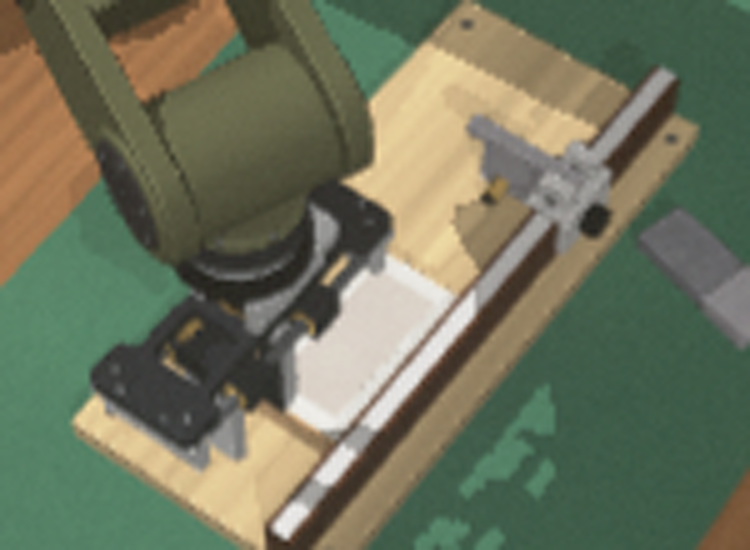

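Request:
arm_command(rows=[0,0,0,0,0,0,0,-20,0,0,0,0,-20,0,0,0,0,-9,0,0,0,0,0,0,0])

```text
clock: 10.9
eef_pos: [569.8, -203.5, 38.0]
eef_rot: [-3.141, 0.001, -0.041]
wrist_force: [0.6, 0.2, 0.6]
finger_gap: 0.5
```

Request:
arm_command(rows=[0.5,10,0,0,0,0.3,6,0,0,0,0.3,5,0,0,0,0.3,5,0,0,0,0.3,5,0,0,0])

```text
clock: 11.52
eef_pos: [571.9, -172.8, 38.9]
eef_rot: [3.141, -0.001, -0.042]
wrist_force: [-0.2, -3.3, 2.5]
finger_gap: 0.3
```

Request:
arm_command(rows=[0.3,6,0,0,0,0.3,6,0,0,0,0.3,6,0,0,0,0.3,6,0,0,0,0.3,6,0,0,0])

```text
clock: 12.15
eef_pos: [573.2, -142.4, 38.5]
eef_rot: [-3.142, 0.0, -0.042]
wrist_force: [-1.0, -3.1, 1.5]
finger_gap: 0.4
```

Request:
arm_command(rows=[0.3,5,0,0,0,0.2,4,0,0,0,0.2,4,0,0,0,0.2,4,0,0,0,0.2,2,0,0,0])

```text
clock: 12.78
eef_pos: [574.2, -123.7, 38.5]
eef_rot: [3.141, 0.0, -0.042]
wrist_force: [-2.9, -4.3, 1.6]
finger_gap: 0.1
```

```bash
python3 - <<'E'
from h import *
s=grab('scene','s5')
cv2.imwrite('pics/crop6.png',cv2.resize(s['image'][150:260,180:330],(750,550),interpolation=cv2.INTER_CUBIC))
E
```

```text
(no output)
```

View pics/crop6.png

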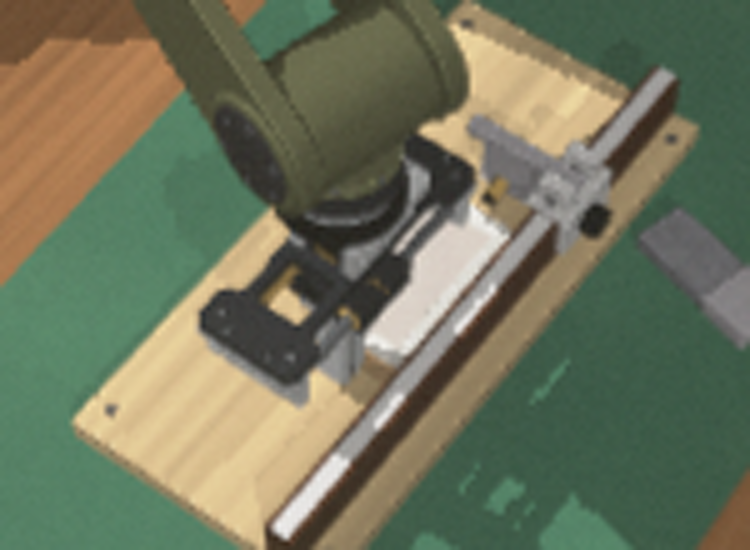

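Request:
arm_command(rows=[0.05,1,0,0,0,0.05,1,0,0,0,0.05,1,0,0,0,0.05,1,0,0,0])

```text
clock: 13.32
eef_pos: [574.4, -120.0, 38.5]
eef_rot: [3.141, 0.0, -0.042]
wrist_force: [-2.8, -4.4, 1.3]
finger_gap: 0.8
```

Request:
arm_command(rows=[0.05,1,0,0,0,0.05,1,0,0,0,0.05,1,0,0,0])

```text
clock: 13.7
eef_pos: [574.5, -117.0, 38.5]
eef_rot: [3.141, 0.001, -0.042]
wrist_force: [-2.7, -3.5, 3.0]
finger_gap: 0.4
```

Request:
arm_command(rows=[0.05,1,0,0,0,0.05,1,0,0,0])

```text
clock: 13.95
eef_pos: [574.5, -115.1, 38.5]
eef_rot: [3.141, 0.001, -0.042]
wrist_force: [-3.0, -5.8, 2.2]
finger_gap: 0.7
```

Request:
arm_command(rows=[0.04,0.7,0,0,0,0.04,0.7,0,0,0])

```text
clock: 14.2
eef_pos: [574.6, -113.7, 38.5]
eef_rot: [3.141, 0.001, -0.042]
wrist_force: [-3.6, -5.6, 2.8]
finger_gap: 0.3
```

Request:
arm_command(rows=[0.02,0.5,0,0,0,0.02,0.5,0,0,0])

```text
clock: 14.45
eef_pos: [574.6, -112.7, 38.5]
eef_rot: [3.141, 0.001, -0.042]
wrist_force: [-2.7, -5.9, 4.2]
finger_gap: 0.6
```

Request:
arm_command(rows=[0.02,0.5,0,0,0,0.02,0.5,0,0,0])

```text
clock: 14.7
eef_pos: [574.7, -111.7, 38.5]
eef_rot: [3.141, 0.001, -0.042]
wrist_force: [-3.0, -5.1, 2.4]
finger_gap: 0.5
```

Request:
arm_command(rows=[0.02,0.5,0,0,0,0.02,0.4,0,0,0])

```text
clock: 14.95
eef_pos: [574.7, -110.9, 38.5]
eef_rot: [3.141, 0.001, -0.042]
wrist_force: [-3.4, -5.8, 3.1]
finger_gap: 0.7
```

Request:
arm_command(rows=[0.02,0.5,0,0,0,0.02,0.4,0,0,0])

```text
clock: 15.2
eef_pos: [574.8, -110.0, 38.5]
eef_rot: [3.141, 0.001, -0.042]
wrist_force: [-3.0, -6.0, 3.3]
finger_gap: 0.4
```

Request:
arm_command(rows=[0.02,0.4,0,0,0,0.02,0.4,0,0,0])

```text
clock: 15.45
eef_pos: [574.8, -109.2, 38.5]
eef_rot: [3.141, 0.001, -0.042]
wrist_force: [-4.2, -6.8, 3.1]
finger_gap: 0.2
```

Request:
arm_command(rows=[0.02,0.4,0,0,0,0.02,0.4,0,0,0])

```text
clock: 15.7
eef_pos: [574.8, -108.4, 38.5]
eef_rot: [3.141, 0.001, -0.042]
wrist_force: [-3.9, -6.0, 3.3]
finger_gap: 0.6
```

```bash
python3 - <<'E'
from h import *
s=grab('scene','s6')
cv2.imwrite('pics/crop7.png',cv2.resize(s['image'][160:230,250:330],(640,560),interpolation=cv2.INTER_CUBIC))
E
```

```text
(no output)
```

View pics/crop7.png

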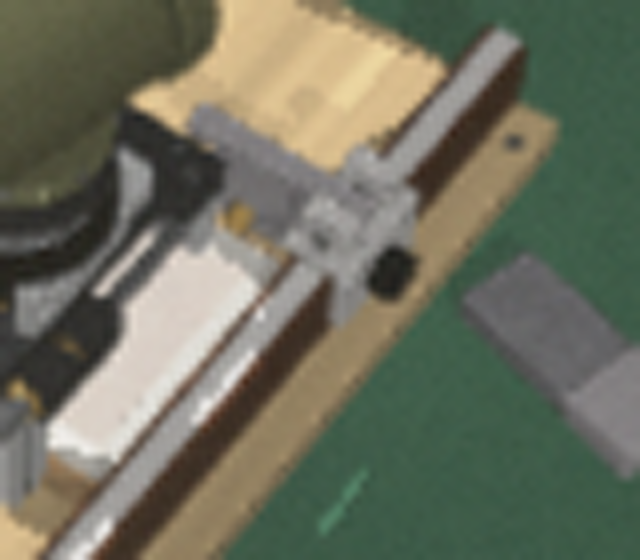

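Request:
arm_command(rows=[0,0.5,0,0,0,0,0.5,0,0,0])

```text
clock: 16.0
eef_pos: [574.8, -107.7, 38.5]
eef_rot: [3.141, 0.001, -0.042]
wrist_force: [-4.6, -8.9, 2.8]
finger_gap: 0.3
```

Request:
arm_command(rows=[0,0.5,0,0,0,0,0.5,0,0,0])

```text
clock: 16.25
eef_pos: [574.8, -107.1, 38.5]
eef_rot: [3.14, 0.0, -0.042]
wrist_force: [-3.5, -12.7, 1.8]
finger_gap: 0.2
```

Request:
arm_command(rows=[0,0.5,0,0,0,0,0.4,0,0,0])

```text
clock: 16.5
eef_pos: [574.9, -106.8, 38.5]
eef_rot: [3.139, 0.0, -0.042]
wrist_force: [-3.2, -16.3, 1.9]
finger_gap: 0.5
```

Request:
arm_command(rows=[0,0.5,0,0,0,0,0.4,0,0,0])

```text
clock: 16.75
eef_pos: [574.9, -106.7, 38.6]
eef_rot: [3.138, 0.0, -0.042]
wrist_force: [-4.7, -23.6, 0.8]
finger_gap: 0.1
```

Request:
arm_command(rows=[0,-0.6,0,0,0,0,-0.4,0,0,0])

```text
clock: 17.0
eef_pos: [574.8, -106.8, 38.5]
eef_rot: [3.14, 0.0, -0.042]
wrist_force: [-3.6, -13.0, 2.5]
finger_gap: 0.3
```

Request:
arm_command(rows=[0,0,0,0,0,0,0,0,0,0,0,0,0,0,0,0,0,0,0,0,0,0,0,0,0])

```text
clock: 17.62
eef_pos: [574.9, -106.8, 38.5]
eef_rot: [3.14, 0.0, -0.042]
wrist_force: [-3.1, -15.8, 1.9]
finger_gap: 0.4
```

Request:
arm_command(rows=[0,-0.5,0,0,0,0,-0.5,0,0,0,0,-0.5,0,0,0,0,-0.5,0,0,0,0,-0.5,0,0,0])

```text
clock: 18.25
eef_pos: [575.0, -107.6, 38.4]
eef_rot: [-3.141, 0.0, -0.042]
wrist_force: [-1.7, -1.6, -0.3]
finger_gap: 0.5
```

Request:
arm_command(rows=[0,-1,0,0,0,0,-2,0,0,0,0,-6,0,0,0,0,-12,0,0,0,0,-12,0,0,0])

```text
clock: 18.88
eef_pos: [575.1, -141.7, 38.5]
eef_rot: [-3.142, -0.0, -0.042]
wrist_force: [-0.7, -0.5, 1.2]
finger_gap: 0.3
```

Request:
arm_command(rows=[0,0,40,0,0,0,0,60,0,0,-40,-45,0,0,0,-40,-45,0,0,0,-40,-45,0,0,0])

```text
clock: 19.5
eef_pos: [453.6, -277.5, 138.8]
eef_rot: [3.141, -0.0, -0.042]
wrist_force: [0.5, 0.2, 0.3]
finger_gap: 0.3
```

Request:
arm_command(rows=[-20,-55,0,0,0,-20,-55,0,0,0,0,0,0,0,0])

```text
clock: 19.88
eef_pos: [413.1, -389.2, 138.4]
eef_rot: [3.141, 0.0, -0.046]
wrist_force: [0.5, 0.9, 0.3]
finger_gap: 0.6
```

```bash
python3 - <<'E'
from h import *
t=grab('top','t7');s=grab('scene','s7')
for c in(t,s):
    P=cloud(c);Z=P[...,2];hsv=cv2.cvtColor(c['image'],cv2.COLOR_BGR2HSV)
    near=(P[...,0]>450)&(P[...,0]<680)&(P[...,1]>-280)&(P[...,1]<200)
    m=near&(Z>34)&(Z<48)&(hsv[...,1]<70)&(hsv[...,2]>100)
    v,u=np.where(m);q=plane(c,np.c_[u,v],42)[:,:2]
    yaw=np.radians(-2.35);ax=np.array([np.cos(yaw),np.sin(yaw)]);ay=np.array([-ax[1],ax[0]])
    k=(q@ay<60); print(cv2.minAreaRect(q[k].astype(np.float32)),'max z flag',Z[near].max())
cv2.imwrite('pics/crop8.png',cv2.hconcat([cv2.resize(t['image'][145:225,185:285],(400,320),interpolation=cv2.INTER_CUBIC),cv2.resize(s['image'][155:235,230:330],(400,320),interpolation=cv2.INTER_CUBIC)]))
E
```

```text
((584.542236328125, -87.35005950927734), (236.74949645996094, 85.44364929199219), 89.37574005126953) max z flag 86.74576057438344
((583.220458984375, -77.52717590332031), (235.55606079101562, 93.98773956298828), 82.00411987304688) max z flag 82.85263672629344
```

View pics/crop8.png

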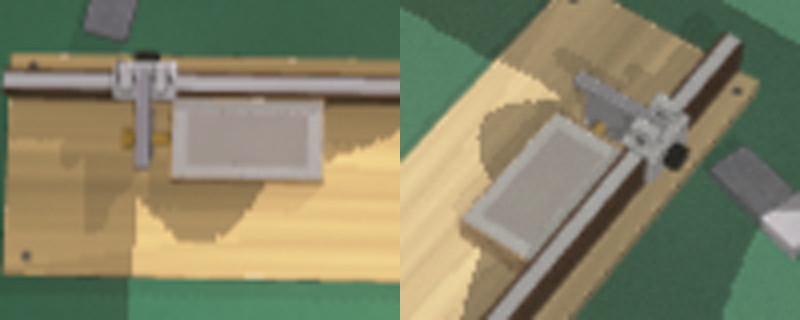

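```bash
python3 - <<'E'
from h import *
for tag in('t7','s7'):
    c=load(tag);P=cloud(c);Z=P[...,2];hsv=cv2.cvtColor(c['image'],cv2.COLOR_BGR2HSV)
    yaw=np.radians(-2.35);ax=np.array([np.cos(yaw),np.sin(yaw)]);ay=np.array([-ax[1],ax[0]])
    x=(P[...,:2]-[562.5,-25])@ax;y=(P[...,:2]-[562.5,-25])@ay
    m=((abs(Z-42)<6)&(hsv[...,1]<70)&(x>-35)&(x<62)&(y>-110)&(y<80)).astype(np.uint8)
    m=cv2.morphologyEx(m,cv2.MORPH_OPEN,np.ones((4,4)))
    n,l,st,_=cv2.connectedComponentsWithStats(m);k=1+st[1:,4].argmax()
    v,u=np.where(l==k);q=plane(c,np.c_[u,v],42)[:,:2]
    J=np.c_[(q-[562.5,-25])@ax,(q-[562.5,-25])@ay]
    # near edge: lowest x per y-bin
    b=np.arange(J[:,1].min()+8,J[:,1].max()-8,6);e=np.array([[t,J[abs(J[:,1]-t)<4,0].min()] for t in b])
    r=cv2.minAreaRect(J.astype(np.float32))
    print(tag,'rect',np.round(r[0],1),np.round(r[1],1),round(r[2],2),'near edge slope',np.polyfit(e[:,0],e[:,1],1)[0],'y range',J[:,1].min(),J[:,1].max())
E
```

```text
t7 rect [ 9.7 -9.2] [64.9 97.8] 1.32 near edge slope -0.3330875798636794 y range -57.95681612841267 39.440481693526365
s7 rect [21.7 -5.7] [ 64.8 127.3] 0.44 near edge slope 0.03891047434427271 y range -69.32086981046331 58.03226296152208
```

```bash
python3 - <<'E'
from h import *
def edge(c,pts_uv,h):
    q=plane(c,pts_uv,h)[:,:2]; vx,vy,_,_=cv2.fitLine(q.astype(np.float32),cv2.DIST_HUBER,0,.01,.01).ravel(); return np.degrees(np.arctan(-vx/vy))
c=load('t7'); sat=cv2.cvtColor(c['image'],cv2.COLOR_BGR2HSV)[...,1].astype(float)
# top view: panel columns ~ u 231..263, near edge ~ v 189; subpixel saturation crossing
def cross(rows,u):
    s=sat[rows,u]; i=np.abs(np.diff(s)); return rows[0]+.5+(i*np.arange(len(i))).sum()/i.sum()
us=range(232,262)
for nm,rows,h in(('near edge',np.arange(184,196),42),('rail far/near',np.arange(160,170),54)):
    uv=[(u,cross(rows,u)) for u in us]; print(nm,np.round([v for _,v in uv][::6],2),'yaw',edge(c,uv,h), plane(c,uv,h).mean(0))
print(sat[160:198,246].astype(int))
E
```

```text
near edge [188.88 188.77 188.75 189.16 189.06] yaw -2.0622363 [542.82382573 -30.74084892  42.        ]
rail far/near [166.02 165.95 165.97 165.67 165.37] yaw 1.247231 [620.35777054 -32.16404588  54.        ]
[111 110 116  90  27   9  10  16 106  79  47  16  19  25  29  29  29  29
  29  29  29  29  27  29  27  27  24  17  16  39 115 111 110 108 109 110
 110 112]
```

```bash
python3 -c "
from cell import manip
print(manip.sign_off())"
```

```text
the job is handed in; nothing more can be done
None
```

I flipped the flag fully down, slid the panel along the fence onto the bumper, pressed it home, and took the hand away. The job was handed in at about 20 s of the 72 s allowed.

- **Flag:** It met its rigid end stop with the bar's upper face at about z 71 mm, which is the fully-down height. The final pictures show it still down.
- **Press:** I held the panel at 13–16 N on the wrist for a bit over 0.6 s. Subtracting about 4–5 N of sliding friction, that is roughly 10 N on the stop. Before that the wrist force briefly reached 23.6 N, so perhaps 18–19 N on the stop. This was more than I intended but should be under 25 N; I have no direct reading of the stop force.
- **Panel:** The final top view gives its long side 0.3° from the fence (about 0.005 rad). The pictures show it flush along the fence and touching the bumper. I could not measure the small resting force on the bumper directly.
- **Checks that disagreed:**
  - The two cameras differ by about 6 mm in the jig's x position. The contact with the fence settled this, within about 0.5 mm of the averaged estimate.
  - In the last look, the first edge fit from depth masks failed: top-view slope −0.33, scene-view slope 0.04. A rail line fit (+1.2°) was also spoiled, so I judged the panel's angle against the earlier rail measurement of −2.35°.
- **Bystanders:** The arm stayed well clear of the jar, bowl and brush. I did not re-measure where they are.

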